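# Load a wax sleeve on the inspection arbor and clamp it

### The job

Take the cream flanged wax sleeve from the tray, slide it flange down over the upright steel shaft of the green fixture and lower it gently, without letting it drop, until the flange sits fully home on the shaft's shoulder. Then turn the brass hex nut clockwise (seen from above) as far as it goes, so that its red clamp finger lies over the flange. Leave the other two wax patterns where they are on the tray.

Things in the scene. Friction and masses are not known exactly. Their poses are not given: they have to be found in the camera images.
- sleeve: Cream wax sleeve standing upright on its flange in the tray: round flange 90 mm diameter x 12 mm thick at the bottom, plain barrel 52 mm outside diameter above it, 90 mm tall overall, through bore 35 mm (wall of the barrel 8.5 mm). About 0.14 kg. Origin: centre of the underside; z up along the bore.
- shoulder (a point): Centre of the top face of the 60 mm shoulder at the foot of the upright steel shaft, 38 mm above the table: the centre of the sleeve's underside must end here. z up along the shaft, which is 30 mm in diameter and rises 100 mm above this point (last 12 mm tapered to 14 mm diameter). Axes as fixture; the nut's axis is 105 mm away along +y.
- shaft_top (a point): Centre of the tip of the shaft, 138 mm above the table.
- fixture: Green inspection fixture fixed to the table, base plate 130 x 230 x 18 mm (x, y, z), origin at the centre of its underside. Shaft axis at its y = -50 mm, clamp nut axis at its y = +55 mm.
- nut_top (a point): Centre of the top face of the captive brass hex nut, 99 mm above the table. Nut 38 mm across flats, 36 mm tall; a 16 mm stud stands 8 mm proud of it. The red clamp finger (20 mm wide, 10 mm thick, reaching 67 mm from the axis) turns with it, its top 36 mm below this point. x points along the finger, z up; normals of the flats lie at 0, 60 and 120 degrees from x.
- toe_tip (a point): End of the red clamp finger, 67 mm from the nut's axis, at mid thickness, 58 mm above the table. The finger's underside passes 3 mm over a flange that is fully home.
- clamp_nut (a joint): Angle of nut and finger, rad: 0 = parked, finger along the fixture's +x, away from the shaft; grows clockwise seen from above; 1.571 = stop, finger pointing at the shaft, over the flange. Light friction (0.08 N m); it stays where it is left.
- tray: Shallow metal sheet tray fixed on the table, 260 x 280 mm (x, y), rim 16 mm high, floor 4 mm thick. Origin: centre of its underside.
- elbow: Brown wax pipe elbow on a 68 mm foot flange, about 60 mm tall, on the tray; not to be moved. Origin: centre of the foot's underside.
- valve: Dark green wax valve body with two end flanges, 88 mm long, 54 mm tall, lying on the tray; not to be moved. Origin: centre of its underside.
Mind the look-alikes: they are no part of the job. Leave any pink look-alike of the sleeve alone.

How it is judged:
By the outcome, as a careful person would: the job done as asked, in the order asked, and still so for the second after the job is handed in, with the robot touching nothing.
It also fails if it takes over 53 s, if anything falls off the work surface, if the arm or the gripper's body presses on something with over 40 N, if the wrist force passes 120 N, or if a joint passes its speed limit or range.

### The arm

A 6-joint arm with a two-finger parallel gripper is mounted at the origin on the work surface. World frame = base frame: x ahead of the robot, y to its left, z up, the work surface at z = 0. Lengths are in m, angles in degrees, forces in N, time in s.
With the tool pointing down it reaches from about 0.35 to 0.875 m from the base axis. Payload 4.2 kg.
Tool frame: the origin (TCP) lies midway between the tips of the shut fingers; the grasp point (between the pads) lies 19 mm behind it; y points along the fingers, x is the direction in which the jaws open and shut, and the axes are right-handed (so a half turn about y gives the same grasp; the last joint's range is limited). The gripper opens to 87 mm and grips with 3 to 60 N. Pads are 19 mm wide; open, the fingers measure 117 mm over their backs; the gripper's body (75 mm by 190 mm) begins 51 mm behind the grasp point.
Start: joints at [88.155, 22.042, 0.453, 0, -68.411, -14.817], TCP at [0.179, 0.599, 0.223] pointing down, gripper open.
Joint ranges: [-179.83, 179.83], [-69.29, 118.12], [-61.27, 80.66], [-181.25, 117.63], [-171.15, -9.14], [-177.46, 177.46]. Speed limits (degrees/s): [159.86, 159.86, 180, 180, 180, 180].

### API

Orientations are given as a 3x3 rotation matrix whose columns are the frame's x, y, z axes.
In Python, from station import * gives the robot as it stands.
- The arm moves only by the tool jog_arm, never from a script. Its argument "series" is a list of rows, each a list of 3 entries, a list of its own where there are three numbers: the shift along the tool's x, y, z in m, then the turn, a rotation vector about the tool's x, y, z in degrees, then the finger opening in m, from 0 to 0.087. A call has 1 to 10 rows; each row shifts and turns the commanded pose from where the row before left it, along the tool's axes as they then stand; what a row does not reach is not made up. A row lasts 1/8 s, in which the tool goes at most 62.5 mm and 10.7 degrees, less where a joint would pass 70% of its speed; a pose out of reach is approached as far as the arm can. A call is refused whole if a number of a shift passes 0.0625 or a number of a turn 10.7, either way. A call with a gripper value outside its range is refused whole. The fingers move at their own pace and stop on an object; the grip force is fixed at half the most. Time passes only in rows, so rows that do not move let the fingers close. It gives the time, the measured TCP pose, the force and the opening at its end, in the units of the state.
- sense(): the state, without advancing time (a new reading comes with each control period).
- capture(name): name is "side" or "top"; returns the picture (384x512x3 uint8, red, green, blue); there is no depth.
- camera_info(name): a dict with "fx", "fy", "cx", "cy" (pixels), "rvec" (rotation vector, rad) and "tvec" (3), from world to camera coordinates, as OpenCV has them. Camera axes: x right, y down, z forward; pixel columns grow to the right and rows downward; lengths in m; the calibration is good to about 2 mm. A picture is of the moment at which its call begins. camera_info takes no time and is no camera call.
- finish_job(): hands the job in, once; it reports no verdict.
The state is a dict: "time_s": time; "joints": joint angles; "joint_velocities": joint speeds; "effort": joint torques, N m; "tcp_pos": TCP position; "ee_rot": TCP orientation; "wrist_force": force on the tool from outside, world axes, zero at the start; "moment": the same for the moment, N m; "gripper_width": opening from 0.0 (shut) to 1.0 (fully open).
Only numpy, scipy, OpenCV 4.12 (cv2) and the standard library are available. Lean on these libraries where they do the work, as an engineer would, in place of code of your own. Each camera call takes 0.05 s, during which the arm holds its last target. There are 200 camera calls.

## Working session

There is one attempt and no reset: what is moved stays moved. The work goes in short steps, Python scripts to look and compute and a tool call to move; the robot and the scene stay as the last step left them, time stands still between calls to the robot, and variables do not carry over. Pictures are saved under pics/ and viewed, about 8 in all and at most 12, crops included, and the job is handed in when it is done.

Besides the shell and the picture viewer there is one more tool, called after ">>>" by a JSON object that holds its "method" and its "body", one argument or row to a line. jog_arm: Moves the arm, as the interface text tells. Its arguments: {"type":"object","properties":{"series":{"type":"array","items":{"type":"array"}}},"required":["series"]}

```bash
mkdir -p pics
cat > h.py <<'E'
from station import *
import numpy as np, cv2
def cam(n):
    i=camera_info(n); K=np.array([[i['fx'],0,i['cx']],[0,i['fy'],i['cy']],[0,0,1]],float)
    return K,cv2.Rodrigues(np.array(i['rvec'],float))[0],np.array(i['tvec'],float).ravel()
def ray(n,u,v,z):
    K,R,t=cam(n); d=R.T@np.linalg.inv(K)@[u,v,1]; c=-R.T@t
    return c+d*(z-c[2])/d[2]
def proj(n,P):
    K,R,t=cam(n); p=(R@np.atleast_2d(P).T).T+t; p=p@K.T; return p[:,:2]/p[:,2:]
def snap(n,f,crop=None,s=1):
    im=capture(n)[:,:,::-1]
    if crop: a,b,c,d=crop; im=im[b:d,a:c]
    cv2.imwrite('pics/'+f,cv2.resize(np.ascontiguousarray(im),None,fx=s,fy=s,interpolation=cv2.INTER_CUBIC))
E
python3 - <<'E'
from h import *
a=capture('top');b=capture('side')
cv2.imwrite('pics/raw_top.png',a[:,:,::-1]);cv2.imwrite('pics/raw_side.png',b[:,:,::-1])
for n,i in(('top',a),('side',b)):
    cv2.imwrite(f'pics/{n}1.png',cv2.resize(i[:,:,::-1].copy(),None,fx=1.5,fy=1.5,interpolation=cv2.INTER_CUBIC))
    K,R,t=cam(n);print(n,K[0,0],-R.T@t,R.round(2).tolist())
s=sense();print(s['tcp_pos'],s['ee_rot'],s['gripper_width'],s['time_s'])
E
```

```text
top 372.6560985407109 [0.4450962  0.09610625 1.02950701] [[0.0, -1.0, 0.01], [-0.99, -0.0, -0.14], [0.14, -0.01, -0.99]]
side 402.38770717497493 [0.39727199 0.79190813 0.96414968] [[-0.98, -0.22, -0.01], [-0.16, 0.75, -0.65], [0.15, -0.63, -0.76]]
[0.17901681 0.59825656 0.22156539] [[-2.86861203e-01 -4.66123009e-04  9.57972042e-01]
 [-9.57970131e-01 -1.91613430e-03 -2.86861563e-01]
 [ 1.96931586e-03 -9.99998056e-01  1.03132670e-04]] 1.0004926777323255 0.1
```

View pics/top1.png

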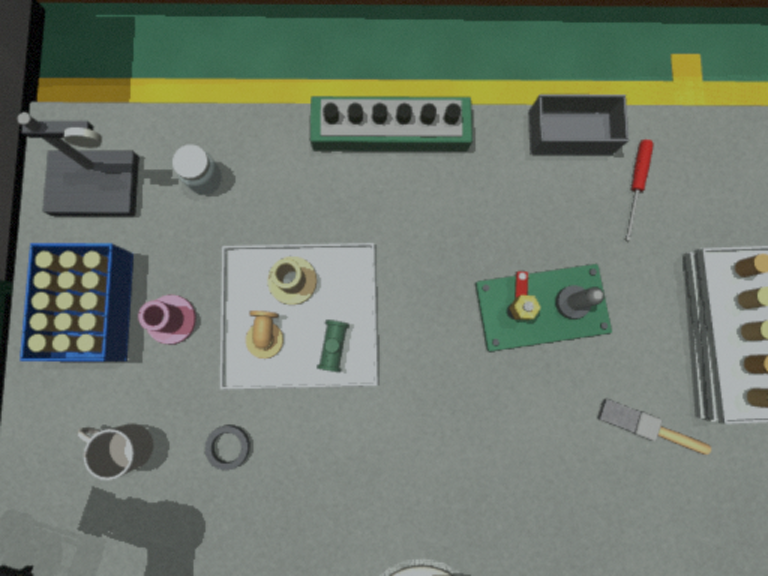

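View pics/side1.png

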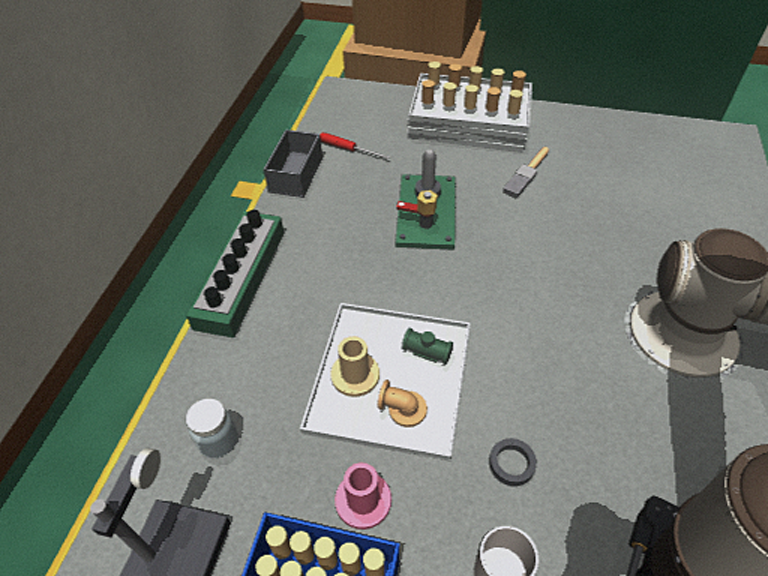

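The top view shows the sleeve at about (292,281) and its barrel top at (288,273). The nut is at (527,307), the shaft tip at (597,296), and the finger points up (+x). The pink look-alike is outside the tray, at (168,318). Next I'll enlarge for accuracy.

Run:
```python
from h import *
def c(n,u,v):
    im=cv2.imread(f'pics/raw_{n}.png')[v-37:v+38,u-50:u+50]
    return cv2.resize(im,(400,300),interpolation=cv2.INTER_CUBIC)
m=np.vstack([np.hstack([c('top',194,187),c('top',362,205)]),np.hstack([c('side',236,245),c('side',284,132)])])
cv2.imwrite('pics/m1.png',m)
```

```text
(no output)
```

View pics/m1.png

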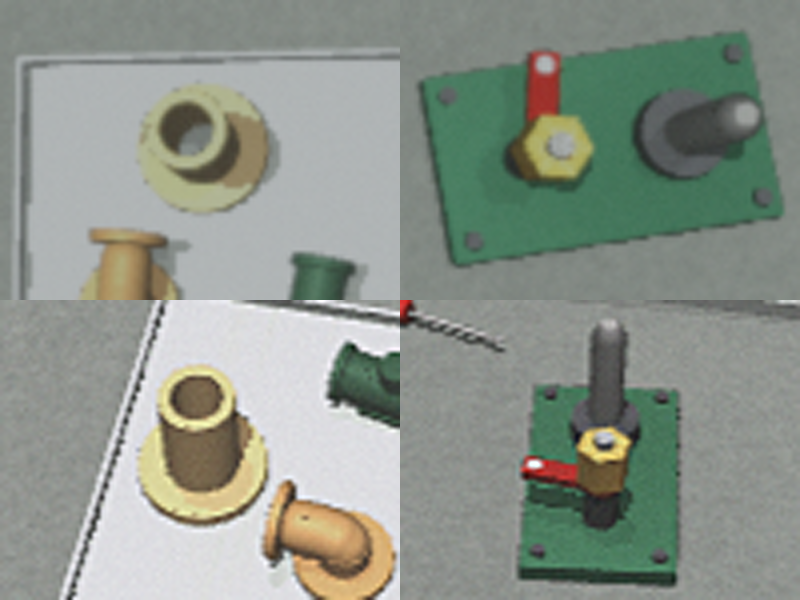

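```bash
cat > meas.py <<'E'
from h import *
from scipy.optimize import least_squares as LS
O={'st':(144,150,0,0),'ft':(312,168,400,0),'ss':(186,208,0,300),'fs':(234,95,400,300)}
def px(k,p): a,b,c,d=O[k]; return np.array([(p[0]-c+.5)/4-.5+a,(p[1]-d+.5)/4-.5+b])
for k,n,p,z in[('st','top',(203,147.5),.016),('st','top',(197.5,132),.094),('ss','side',(197,398),.094)]:
    print(n,z,ray(n,*px(k,p),z)[:2].round(4))
L=[('ft',(421,80),(65,115,18)),('ft',(745,33),(65,-115,18)),('ft',(783,215),(-65,-115,18)),('ft',(455,265),(-65,115,18)),
('ft',(683,133),(0,-50,38)),('ft',(743,113),(0,-50,138)),('ft',(562,144),(0,55,107)),
('fs',(536,385),(65,-115,18)),('fs',(679,390),(-65,-115,18)),('fs',(676,573),(-65,115,18)),('fs',(520,570),(65,115,18)),('fs',(607,325),(0,-50,138)),('fs',(603,439),(0,55,107))]
def w(q,f):
    f=np.array(f)/1000; c,s=np.cos(q[2]),np.sin(q[2]); return np.array([q[0]+c*f[0]-s*f[1],q[1]+s*f[0]+c*f[1],f[2]])
N={'t':'top','s':'side'}
def res(q,L): return np.concatenate([proj(N[k[1]],w(q,f))[0]-px(k,p) for k,p,f in L])
for M in (L,[l for l in L if l[0]=='ft'],[l for l in L if l[0]=='fs']):
    r=LS(res,[.45,-.2,0],args=(M,)); print(r.x[:2].round(4),np.degrees(r.x[2]).round(2),'sh',w(r.x,(0,-50,38)).round(4),'nut',w(r.x,(0,55,99)).round(4)); print(r.fun.reshape(-1,2).round(1).tolist())
E
python3 meas.py
```

```text
top 0.016 [0.5971 0.2321]
top 0.094 [0.5954 0.2253]
side 0.094 [0.5961 0.2332]
[ 0.5486 -0.2269] 8.66 sh [ 0.5561 -0.2764  0.038 ] nut [ 0.5403 -0.1726  0.099 ]
[[-0.4, -0.3], [0.3, -0.7], [0.6, 0.4], [-0.5, 0.6], [0.2, 0.1], [0.4, 0.5], [-0.5, 0.5], [-0.7, 0.0], [-0.6, 0.2], [0.2, 0.3], [-0.8, -0.8], [0.3, -0.0], [-0.0, -0.1]]
[ 0.5491 -0.227 ] 8.64 sh [ 0.5566 -0.2764  0.038 ] nut [ 0.5408 -0.1726  0.099 ]
[[-0.4, -0.5], [0.3, -0.8], [0.6, 0.2], [-0.5, 0.4], [0.2, -0.1], [0.4, 0.3], [-0.5, 0.3]]
[ 0.5477 -0.2267] 8.63 sh [ 0.5552 -0.2762  0.038 ] nut [ 0.5395 -0.1724  0.099 ]
[[-0.5, 0.1], [-0.3, 0.2], [0.4, 0.3], [-0.5, -0.7], [0.6, 0.1], [0.2, -0.0]]
```

```bash
cat > ov.py <<'E'
from h import *
def ov(img,n,circ,cen,s=8,w=50,h=60):
    u0,v0=int(cen[0]-w/2),int(cen[1]-h/2)
    im=cv2.resize(img[v0:v0+h,u0:u0+w],None,fx=s,fy=s,interpolation=cv2.INTER_CUBIC)
    a=np.linspace(0,2*np.pi,60)
    for (x,y,z,r) in circ:
        p=proj(n,np.c_[x+r*np.cos(a),y+r*np.sin(a),a*0+z])
        q=((p-[u0,v0]+.5)*s-.5); cv2.polylines(im,[np.round(q).astype(int)],True,(255,0,0),1)
    return im
E
python3 - <<'E'
from ov import *
x,y=.5965,.2325
C=[(x,y,.004,.045),(x,y,.016,.045),(x,y,.094,.026),(x,y,.094,.0175)]
cv2.imwrite('pics/ov1.png',np.hstack([ov(cv2.imread(f'pics/raw_{n}.png'),n,C,proj(n,(x,y,.05))[0]) for n in('top','side')]))
E
```

```text
(no output)
```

View pics/ov1.png

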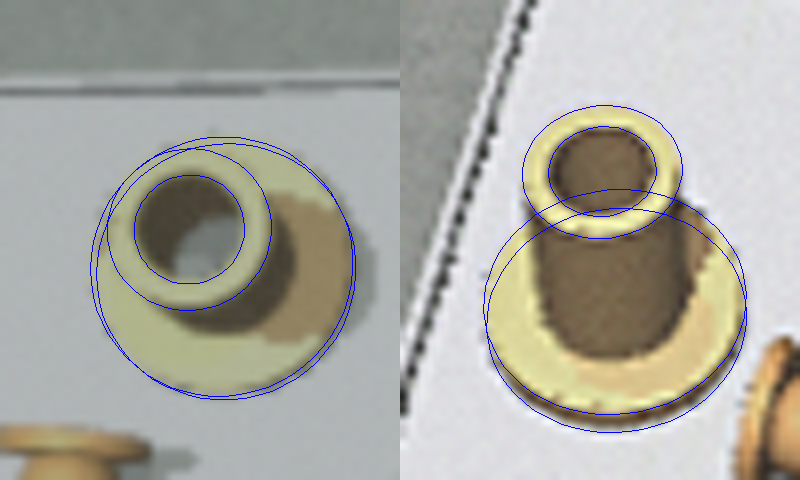

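The overlay fits. The sleeve is at about (0.5965, 0.232), the shoulder at (0.556, -0.2764), the nut at (0.5403, -0.1726), and fixture yaw is 8.65°. I'm moving over the sleeve with the current wrist orientation, which puts the jaws roughly along y, clear of the elbow.

>>> {"method": "jog_arm", "body": {
  "series": [
    [[0.023, 0, 0.0505], [0, 0, 0], 0.08],
    [[0.023, 0, 0.0505], [0, 0, 0], 0.08],
    [[0.023, 0, 0.0505], [0, 0, 0], 0.08],
    [[0.023, 0, 0.0505], [0, 0, 0], 0.08],
    [[0.023, 0, 0.0505], [0, 0, 0], 0.08],
    [[0.023, 0, 0.0505], [0, 0, 0], 0.08],
    [[0.023, 0, 0.0505], [0, 0, 0], 0.08],
    [[0.023, 0, 0.0505], [0, 0, 0], 0.08],
    [[0.023, 0, 0.0505], [0, 0, 0], 0.08],
    [[0.023, 0, 0.0505], [0, 0, 0], 0.08]
  ]
}}

```text
time_s: 1.35
tcp_pos: [0.598, 0.2322, 0.2221]
ee_rot: [[-0.287, -0.001, 0.958], [-0.958, -0.0, -0.287], [0.001, -1.0, -0.001]]
wrist_force: [-0.5, 0.9, 0.2]
gripper_width: 0.919
```

```bash
cat > d.py <<'E'
import sys
from h import *
# d.py x y z [jawangle]: remaining shift in tool axes (mm) and world; turn about tool y (down) to jaw angle
s=sense();R=np.array(s['ee_rot']);p=np.array(s['tcp_pos']);a=list(map(float,sys.argv[1:]))
print('t',round(s['time_s'],2),'p',p.round(4),'w',round(s['gripper_width']*87,1),'F',np.round(s['wrist_force'],1),'j',np.round(s['joints'],1))
print('R',R.round(3).tolist())
ja=np.degrees(np.arctan2(R[1,0],R[0,0]))%180; print('jaw',ja.round(2))
if a: print('tool shift mm',(R.T@(np.array(a[:3])-p)*1000).round(1))
# level correction: turn that makes tool y = -z, as tool rotvec
ax=R.T@np.cross(R[:,1],[0,0,-1]);print('level turn deg',np.degrees(ax).round(2))
if len(a)>3: print('turn about tool y', round(-((a[3]-ja+90)%180-90),2))
E
python3 d.py .5965 .232 .05
```

```text
t 1.35 p [0.598  0.2322 0.2221] w 80.0 F [-0.5  0.9  0.2] j [ 35.6  23.7   3.   -0.  -69.3  37.7]
R [[-0.287, -0.001, 0.958], [-0.958, -0.0, -0.287], [0.001, -1.0, -0.001]]
jaw 73.34
tool shift mm [  0.5 172.1  -1.2]
level turn deg [0.04 0.   0.03]
```

>>> {"method": "jog_arm", "body": {
  "series": [
    [[0.0005, 0.045, -0.001], [0, 0, 0], 0.08],
    [[0, 0.045, 0], [0, 0, 0], 0.08],
    [[0, 0.035, 0], [0, 0, 0], 0.08],
    [[0, 0.025, 0], [0, 0, 0], 0.08],
    [[0, 0.015, 0], [0, 0, 0], 0.08],
    [[0, 0.007, 0], [0, 0, 0], 0.08],
    [[0, 0, 0], [0, 0, 0], 0.065],
    [[0, 0, 0], [0, 0, 0], 0.065]
  ]
}}

```text
time_s: 2.35
tcp_pos: [0.5966, 0.2339, 0.0517]
ee_rot: [[-0.287, 0.002, 0.958], [-0.958, 0.001, -0.287], [-0.002, -1.0, 0.001]]
wrist_force: [-0.1, -0.9, 0.3]
gripper_width: 0.788
```

```bash
python3 - <<'E'
from h import *
from ov import *
snap('side','s2.png',(150,170,320,320),4)
E
python3 d.py .5965 .232 .05
```

```text
t 2.4 p [0.5965 0.2338 0.0517] w 67.4 F [-0.2 -0.3 -0. ] j [ 35.9  32.5  -8.9   0.  -48.5  37.5]
R [[-0.287, 0.002, 0.958], [-0.958, 0.001, -0.287], [-0.002, -1.0, 0.001]]
jaw 73.35
tool shift mm [1.8 1.7 0.5]
level turn deg [-0.08 -0.   -0.09]
```

View pics/s2.png

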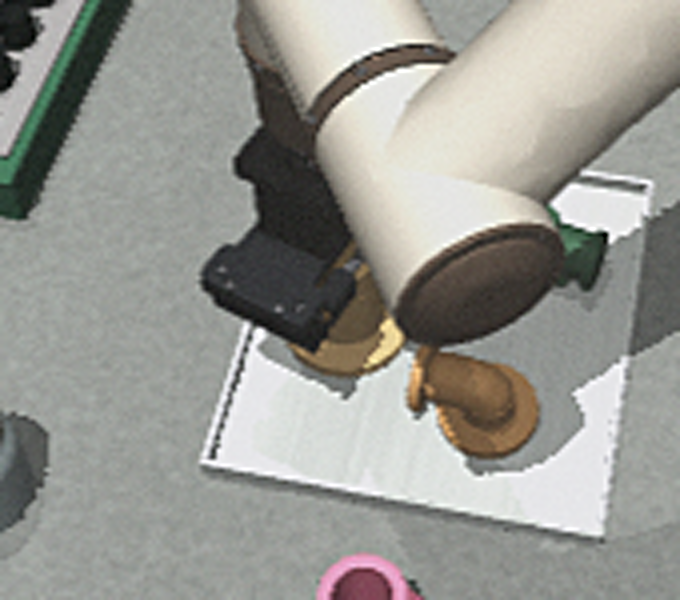

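The fingers straddle the barrel, nothing is touching the elbow, and the force is about zero. I'll correct the 2 mm offset and close.

>>> {"method": "jog_arm", "body": {
  "series": [
    [[0.0015, 0.0015, 0.0005], [0, 0, 0], 0.06],
    [[0, 0, 0], [0, 0, 0], 0.045],
    [[0, 0, 0], [0, 0, 0], 0.045],
    [[0, 0, 0], [0, 0, 0], 0.045],
    [[0, 0, 0], [0, 0, 0], 0.045]
  ]
}}

```text
time_s: 3.02
tcp_pos: [0.5961, 0.2319, 0.0493]
ee_rot: [[-0.287, 0.0, 0.958], [-0.958, 0.0, -0.287], [-0.0, -1.0, 0.0]]
wrist_force: [0.4, -0.0, 1.8]
gripper_width: 0.597
```

```bash
python3 d.py .556 -.2764 .25 8.65
```

```text
t 3.02 p [0.5961 0.2319 0.0493] w 51.9 F [ 0.4 -0.   1.8] j [ 35.7  32.6  -9.1   0.  -48.3  37.6]
R [[-0.287, 0.0, 0.958], [-0.958, 0.0, -0.287], [-0.0, -1.0, 0.0]]
jaw 73.35
tool shift mm [ 498.4 -200.8  107.3]
level turn deg [-0.02  0.   -0.01]
turn about tool y 64.7
```

>>> {"method": "jog_arm", "body": {
  "series": [
    [[0, -0.01, 0], [0, 0, 0], 0.045],
    [[0, -0.03, 0], [0, 0, 0], 0.045],
    [[0, -0.03, 0], [0, 0, 0], 0.045],
    [[0, -0.03, 0], [0, 0, 0], 0.045],
    [[0, -0.03, 0], [0, 10.5, 0], 0.045],
    [[0, -0.03, 0], [0, 10.5, 0], 0.045],
    [[0, -0.02, 0], [0, 10.5, 0], 0.045],
    [[0, 0, 0], [0, 10.5, 0], 0.045],
    [[0, 0, 0], [0, 10.5, 0], 0.045],
    [[0, 0, 0], [0, 10.5, 0], 0.045]
  ]
}}

```text
time_s: 4.28
tcp_pos: [0.5955, 0.2317, 0.2292]
ee_rot: [[-0.985, -0.001, 0.173], [-0.173, 0.0, -0.985], [0.001, -1.0, -0.0]]
wrist_force: [0.2, 0.1, -1.1]
gripper_width: 0.597
```

```bash
python3 d.py .556 -.2764 .23 8.65
```

```text
t 4.28 p [0.5955 0.2317 0.2292] w 51.9 F [ 0.2  0.1 -1.1] j [ 35.7  23.2   3.2  -0.  -70.  -25.7]
R [[-0.985, -0.001, 0.173], [-0.173, 0.0, -0.985], [0.001, -1.0, -0.0]]
jaw 9.99
tool shift mm [127.1  -0.8 493.5]
level turn deg [0.01 0.   0.03]
turn about tool y 1.34
```

>>> {"method": "jog_arm", "body": {
  "series": [
    [[0.0065, 0, 0.025], [0, 0, 0], 0.045],
    [[0.014, 0, 0.055], [0, 0, 0], 0.045],
    [[0.014, 0, 0.055], [0, 0, 0], 0.045],
    [[0.014, 0, 0.055], [0, 0, 0], 0.045],
    [[0.014, 0, 0.055], [0, 0, 0], 0.045],
    [[0.014, 0, 0.055], [0, 0, 0], 0.045],
    [[0.014, 0, 0.055], [0, 0, 0], 0.045],
    [[0.014, 0, 0.055], [0, 0, 0], 0.045],
    [[0.014, 0, 0.055], [0, 0, 0], 0.045],
    [[0.0085, 0, 0.0285], [0, 1.3, 0], 0.045]
  ]
}}

```text
time_s: 5.52
tcp_pos: [0.5578, -0.2798, 0.2291]
ee_rot: [[-0.988, -0.001, 0.155], [-0.155, 0.0, -0.988], [0.001, -1.0, -0.0]]
wrist_force: [-0.3, 0.3, -1.9]
gripper_width: 0.593
```

>>> {"method": "jog_arm", "body": {
  "series": [
    [[0, 0, 0], [0, 0, 0], 0.045],
    [[0, 0, 0], [0, 0, 0], 0.045]
  ]
}}

```text
time_s: 5.78
tcp_pos: [0.5589, -0.2765, 0.2291]
ee_rot: [[-0.988, -0.0, 0.158], [-0.158, 0.0, -0.988], [0.0, -1.0, -0.0]]
wrist_force: [0.5, 0.3, -1.7]
gripper_width: 0.595
```

```bash
python3 d.py .556 -.2764 .195 8.65
python3 - <<'E'
from h import *
a=capture('top');b=capture('side')
cv2.imwrite('pics/raw_top3.png',a[:,:,::-1]);cv2.imwrite('pics/raw_side3.png',b[:,:,::-1])
c=lambda i,u,v:cv2.resize(i[v:v+120,u:u+80,::-1].copy(),(400,600),interpolation=cv2.INTER_CUBIC)
cv2.imwrite('pics/m3.png',np.hstack([c(a,340,140),c(b,245,65)]))
E
```

```text
t 5.78 p [ 0.5589 -0.2765  0.2291] w 51.8 F [ 0.5  0.3 -1.7] j [-11.5  21.7   0.8  -0.  -69.2  20.6]
R [[-0.988, -0.0, 0.158], [-0.158, 0.0, -0.988], [0.0, -1.0, -0.0]]
jaw 9.06
tool shift mm [ 2.8 34.1 -0.5]
level turn deg [ 0.03 -0.    0.02]
turn about tool y 0.41
```

View pics/m3.png

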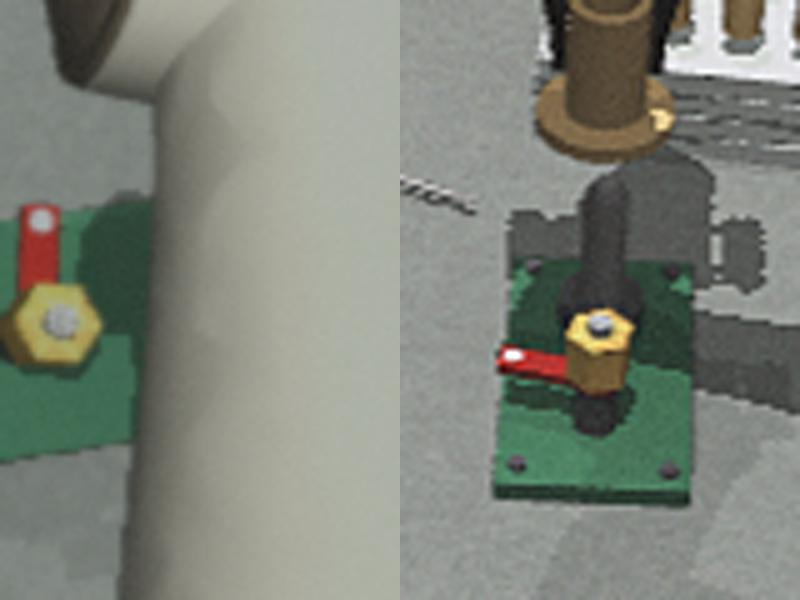

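The side view shows the flange intact over the shaft (columns 535–676 in the crop, shaft about 582–627). The arm blocks the top view. I'll check the model against these edges.

Run:
```python
from h import *
a=np.linspace(0,2*np.pi,200)
def ext(x,y,z,r):
    p=(proj('side',np.c_[x+r*np.cos(a),y+r*np.sin(a),a*0+z])-[245,65]+.5)*5-.5
    return p.min(0).round(1)+[400,0],p.max(0).round(1)+[400,0]
print('flange bot',ext(.5589,-.2765,.1838,.045),'top',ext(.5589,-.2765,.1958,.045))
print('barrel',ext(.5589,-.2765,.22,.026))
for z in(.09,.11,.126):print('shaft',z,ext(.556,-.2764,z,.015))
print('tip',ext(.556,-.2764,.138,.007))
im=cv2.imread('pics/raw_side3.png').astype(int)
for v in (104,108,112,116): print(v,im[v,352-77:352-50].sum(1).tolist())
```

```text
flange bot (array([533.9,  81.3]), array([674.4, 165.9])) top (array([534.2,  65.6]), array([675.6, 150.2]))
barrel (array([565. ,  50.5]), array([647.9,  99.2]))
shaft 0.09 (array([580.5, 224.8]), array([624.9, 253.2]))
shaft 0.11 (array([581.4, 201.2]), array([626.3, 229.5]))
shaft 0.126 (array([582.2, 181.9]), array([627.5, 210.3]))
tip (array([594.9, 174.7]), array([616.2, 187.9]))
104 [448, 433, 474, 457, 490, 471, 347, 183, 153, 206, 194, 204, 219, 224, 181, 193, 251, 278, 270, 265, 276, 262, 252, 262, 256, 245, 253]
108 [493, 318, 217, 252, 235, 250, 205, 136, 181, 184, 187, 185, 187, 204, 172, 218, 262, 284, 254, 261, 257, 267, 244, 256, 266, 253, 256]
112 [261, 242, 257, 239, 272, 277, 213, 164, 150, 170, 180, 189, 206, 198, 174, 244, 268, 260, 264, 256, 253, 267, 255, 255, 266, 257, 249]
116 [239, 238, 218, 211, 196, 217, 161, 152, 186, 174, 187, 186, 204, 157, 188, 257, 275, 272, 268, 268, 277, 263, 270, 258, 270, 270, 271]
```

>>> {"method": "jog_arm", "body": {
  "series": [
    [[0.0028, 0.015, -0.0005], [0, 0.4, 0], 0.045],
    [[0, 0.015, 0], [0, 0, 0], 0.045],
    [[0, 0.008, 0], [0, 0, 0], 0.045],
    [[0, 0, 0], [0, 0, 0], 0.045],
    [[0, 0, 0], [0, 0, 0], 0.045]
  ]
}}

```text
time_s: 6.5
tcp_pos: [0.5571, -0.2766, 0.1914]
ee_rot: [[-0.989, 0.001, 0.15], [-0.15, -0.0, -0.989], [-0.001, -1.0, 0.001]]
wrist_force: [0.0, -0.3, -1.2]
gripper_width: 0.596
```

```bash
python3 d.py .556 -.2764 .0833 8.65
```

```text
t 6.5 p [ 0.5571 -0.2766  0.1914] w 51.9 F [ 0.  -0.3 -1.2] j [-11.5  23.   -2.7   0.  -64.3  20.1]
R [[-0.989, 0.001, 0.15], [-0.15, -0.0, -0.989], [-0.001, -1.0, 0.001]]
jaw 8.65
tool shift mm [  1.2 108.1  -0.4]
level turn deg [-0.03  0.   -0.03]
turn about tool y -0.0
```

>>> {"method": "jog_arm", "body": {
  "series": [
    [[0.0011, 0.003, -0.0004], [0, 0, 0], 0.045],
    [[0, 0.005, 0], [0, 0, 0], 0.045],
    [[0, 0.005, 0], [0, 0, 0], 0.045],
    [[0, 0.005, 0], [0, 0, 0], 0.045],
    [[0, 0, 0], [0, 0, 0], 0.045]
  ]
}}

```text
time_s: 7.12
tcp_pos: [0.5552, -0.2761, 0.1723]
ee_rot: [[-0.989, -0.001, 0.15], [-0.15, 0.0, -0.989], [0.001, -1.0, -0.001]]
wrist_force: [-0.6, 0.3, -1.8]
gripper_width: 0.598
```

```bash
python3 d.py .556 -.2764 .0833 8.65
```

```text
t 7.12 p [ 0.5552 -0.2761  0.1723] w 52.0 F [-0.6  0.3 -1.8] j [-11.5  23.8  -4.4  -0.  -62.   20.1]
R [[-0.989, -0.001, 0.15], [-0.15, 0.0, -0.989], [0.001, -1.0, -0.001]]
jaw 8.63
tool shift mm [-0.8 89.   0.5]
level turn deg [0.03 0.   0.07]
turn about tool y -0.02
```

No contact so far; the bottom of the sleeve is at the end of the taper. I'll keep lowering it slowly.

>>> {"method": "jog_arm", "body": {
  "series": [
    [[-0.0004, 0.004, 0], [0, 0, 0], 0.045],
    [[0, 0.004, 0], [0, 0, 0], 0.045],
    [[0, 0.004, 0], [0, 0, 0], 0.045],
    [[0, 0, 0], [0, 0, 0], 0.045]
  ]
}}

```text
time_s: 7.62
tcp_pos: [0.5557, -0.276, 0.1605]
ee_rot: [[-0.989, -0.001, 0.15], [-0.15, 0.0, -0.989], [0.001, -1.0, -0.0]]
wrist_force: [0.6, 0.4, -2.1]
gripper_width: 0.594
```

```bash
python3 d.py .556 -.2764 .0833 8.65; python3 -c "
from h import *
snap('side','s4.png',(240,40,340,170),4.5)"
```

```text
t 7.62 p [ 0.5557 -0.276   0.1605] w 51.7 F [ 0.6  0.4 -2.1] j [-11.5  24.4  -5.2  -0.  -60.5  20.1]
R [[-0.989, -0.001, 0.15], [-0.15, 0.0, -0.989], [0.001, -1.0, -0.0]]
jaw 8.63
tool shift mm [-0.3 77.2  0.5]
level turn deg [0.03 0.   0.05]
turn about tool y -0.02
```

View pics/s4.png

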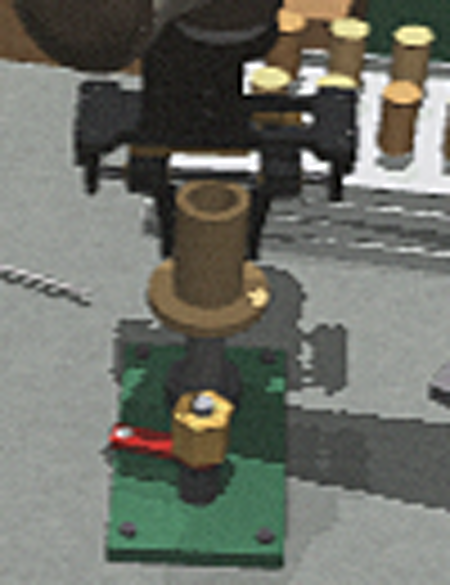

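The shaft now enters the flange bore centrally (flange centre about (210,290), shaft at column 207). Continuing down.

>>> {"method": "jog_arm", "body": {
  "series": [
    [[0, 0.005, 0], [0, 0, 0], 0.045],
    [[0, 0.008, 0], [0, 0, 0], 0.045],
    [[0, 0.01, 0], [0, 0, 0], 0.045],
    [[0, 0.01, 0], [0, 0, 0], 0.045],
    [[0, 0.01, 0], [0, 0, 0], 0.045],
    [[0, 0.01, 0], [0, 0, 0], 0.045],
    [[0, 0.008, 0], [0, 0, 0], 0.045],
    [[0, 0.006, 0], [0, 0, 0], 0.045],
    [[0, 0, 0], [0, 0, 0], 0.045],
    [[0, 0, 0], [0, 0, 0], 0.045]
  ]
}}

```text
time_s: 8.93
tcp_pos: [0.5563, -0.2762, 0.0944]
ee_rot: [[-0.989, 0.001, 0.15], [-0.15, -0.0, -0.989], [-0.001, -1.0, 0.0]]
wrist_force: [-0.3, 0.6, -1.8]
gripper_width: 0.6
```

```bash
python3 d.py .556 -.2764 .0833 8.65
```

```text
t 8.93 p [ 0.5563 -0.2762  0.0944] w 52.2 F [-0.3  0.6 -1.8] j [-11.5  28.1  -9.6   0.  -52.2  20.1]
R [[-0.989, 0.001, 0.15], [-0.15, -0.0, -0.989], [-0.001, -1.0, 0.0]]
jaw 8.65
tool shift mm [ 0.3 11.1  0.1]
level turn deg [-0.02 -0.   -0.04]
turn about tool y -0.0
```

>>> {"method": "jog_arm", "body": {
  "series": [
    [[0, 0.004, 0], [0, 0, 0], 0.045],
    [[0, 0.003, 0], [0, 0, 0], 0.045],
    [[0, 0.0015, 0], [0, 0, 0], 0.045],
    [[0, 0, 0], [0, 0, 0], 0.045]
  ]
}}

```text
time_s: 9.43
tcp_pos: [0.5559, -0.2761, 0.0854]
ee_rot: [[-0.989, -0.0, 0.15], [-0.15, 0.0, -0.989], [0.0, -1.0, -0.0]]
wrist_force: [0.6, -0.1, -2.0]
gripper_width: 0.593
```

>>> {"method": "jog_arm", "body": {
  "series": [
    [[0, 0.001, 0], [0, 0, 0], 0.045],
    [[0, 0, 0], [0, 0, 0], 0.045]
  ]
}}

```text
time_s: 9.68
tcp_pos: [0.556, -0.2761, 0.0845]
ee_rot: [[-0.989, -0.0, 0.15], [-0.15, 0.0, -0.989], [0.0, -1.0, -0.0]]
wrist_force: [0.6, 0.0, -1.3]
gripper_width: 0.598
```

>>> {"method": "jog_arm", "body": {
  "series": [
    [[0, 0.001, 0], [0, 0, 0], 0.045],
    [[0, 0, 0], [0, 0, 0], 0.045]
  ]
}}

```text
time_s: 9.93
tcp_pos: [0.5559, -0.2761, 0.0834]
ee_rot: [[-0.989, -0.0, 0.15], [-0.15, 0.0, -0.989], [0.0, -1.0, -0.0]]
wrist_force: [-0.4, 0.4, -2.0]
gripper_width: 0.601
```

>>> {"method": "jog_arm", "body": {
  "series": [
    [[0, 0.0007, 0], [0, 0, 0], 0.045],
    [[0, 0, 0], [0, 0, 0], 0.045]
  ]
}}

```text
time_s: 10.18
tcp_pos: [0.5561, -0.2761, 0.0833]
ee_rot: [[-0.989, 0.0, 0.15], [-0.15, -0.0, -0.989], [-0.0, -1.0, 0.0]]
wrist_force: [-0.5, 0.9, 0.9]
gripper_width: 0.6
```

>>> {"method": "jog_arm", "body": {
  "series": [
    [[0, 0.0007, 0], [0, 0, 0], 0.045],
    [[0, 0, 0], [0, 0, 0], 0.045]
  ]
}}

```text
time_s: 10.42
tcp_pos: [0.5561, -0.2761, 0.0832]
ee_rot: [[-0.989, 0.0, 0.151], [-0.151, -0.0, -0.989], [-0.0, -1.0, 0.0]]
wrist_force: [-2.2, 1.7, 4.6]
gripper_width: 0.597
```

Contact came exactly at the predicted height (TCP z 0.0833, force rising to +4.6 N), so the flange is home. I'll release gently and back up.

>>> {"method": "jog_arm", "body": {
  "series": [
    [[0, 0, 0], [0, 0, 0], 0.056],
    [[0, 0, 0], [0, 0, 0], 0.066],
    [[0, 0, 0], [0, 0, 0], 0.074],
    [[0, 0, 0], [0, 0, 0], 0.074],
    [[0, -0.015, 0], [0, 0, 0], 0.074],
    [[0, -0.04, 0], [0, 0, 0], 0.074],
    [[0, -0.05, 0], [0, 0, 0], 0.074],
    [[0, -0.04, 0], [0, 0, 0], 0.074],
    [[0, 0, 0], [0, 0, 0], 0.07]
  ]
}}

```text
time_s: 11.55
tcp_pos: [0.5581, -0.277, 0.233]
ee_rot: [[-0.989, 0.01, 0.151], [-0.151, -0.003, -0.989], [-0.009, -1.0, 0.005]]
wrist_force: [-0.8, 0.6, -0.4]
gripper_width: 0.823
```

```bash
python3 d.py .5403 -.1726 .07 8.65
python3 - <<'E'
from ov import *
im=capture('side')[:,:,::-1].copy()
x,y=.556,-.2764
C=[(x,y,.038,.045),(x,y,.05,.045),(x,y,.128,.026),(.5403,-.1726,.099,.019)]
cv2.imwrite('pics/ov5.png',ov(im,'side',C,(284,132),8,70,75))
E
```

```text
t 11.55 p [ 0.5581 -0.277   0.233 ] w 71.6 F [-0.8  0.6 -0.4] j [-11.5  21.2   0.6   0.1 -68.8  20.1]
R [[-0.989, 0.01, 0.151], [-0.151, -0.003, -0.989], [-0.009, -1.0, 0.005]]
jaw 8.67
tool shift mm [   3.5  162.5 -106.7]
level turn deg [-0.28 -0.   -0.54]
turn about tool y 0.02
```

View pics/ov5.png

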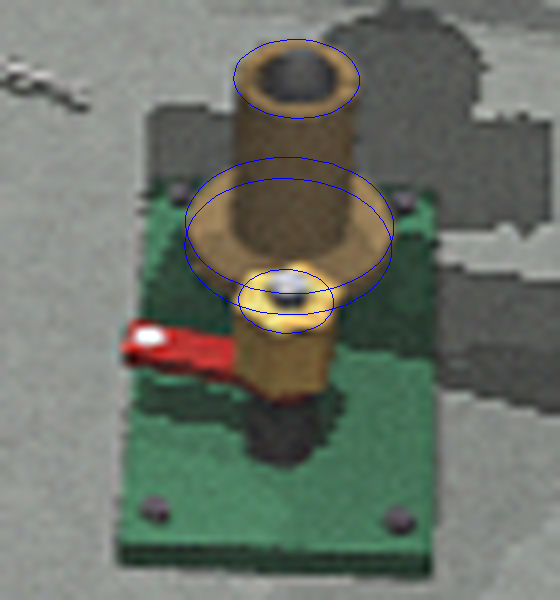

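The sleeve is upright and fully home, matching the overlay at shoulder height. For the nut, I'll take the flat pair at 60° to the finger, so the gripper body never swings over the shaft. First I need to check the finger angle.

>>> {"method": "jog_arm", "body": {
  "series": [
    [[0.002, 0, -0.053], [0, 0, 0], 0.07],
    [[0.0015, 0, -0.053], [0, 0, 0], 0.07],
    [[0, 0, 0], [0, -10, 0], 0.07],
    [[0, 0, 0], [0, -10, 0], 0.07],
    [[0, 0, 0], [0, -10, 0], 0.07],
    [[0, 0, 0], [0, -10, 0], 0.07],
    [[0, 0.02, 0], [0, -10, 0], 0.065],
    [[0, 0.02, 0], [0, -10, 0], 0.065],
    [[0, 0, 0], [0, 0, 0], 0.065],
    [[0, 0, 0], [0, 0, 0], 0.065]
  ]
}}

```text
time_s: 12.85
tcp_pos: [0.5368, -0.172, 0.1875]
ee_rot: [[-0.366, 0.0, 0.93], [-0.93, -0.0, -0.366], [0.0, -1.0, 0.0]]
wrist_force: [0.3, -0.1, 0.3]
gripper_width: 0.745
```

```bash
python3 d.py .5403 -.1726 .072 68.65; python3 -c "
from meas import *
for k,n,p in(('ft','top',(545,65)),('fs','side',(535,464))):
    q=ray(n,*px(k,p),.064)[:2]-[.5403,-.1726]; print(n,q,np.hypot(*q),np.degrees(np.arctan2(q[1],q[0])))" | tail -2
```

```text
t 12.85 p [ 0.5368 -0.172   0.1875] w 64.8 F [ 0.3 -0.1  0.3] j [ -1.3  17.7 -11.4   0.  -60.9  69.8]
R [[-0.366, 0.0, 0.93], [-0.93, -0.0, -0.366], [0.0, -1.0, 0.0]]
jaw 68.51
tool shift mm [ -0.7 115.5   3.4]
level turn deg [-0.02  0.    0.02]
turn about tool y -0.14
top [ 0.05789037 -0.00475421] 0.05808525668032557 -4.694839345438229
side [ 0.05627286 -0.00569161] 0.05655996406636068 -5.775433084553729
```

Both cameras put the finger at about -5° in world, so it's parked about 14° clockwise of fixture +x. The flat pair is therefore at 54.8°, and I'll turn there before descending.

>>> {"method": "jog_arm", "body": {
  "series": [
    [[-0.0007, 0.02, 0.0034], [0, 0, 0], 0.06],
    [[0, 0.02, 0], [0, 7, 0], 0.06],
    [[0, 0.02, 0], [0, 6.7, 0], 0.06],
    [[0, 0, 0], [0, 0, 0], 0.06],
    [[0, 0, 0], [0, 0, 0], 0.06]
  ]
}}

```text
time_s: 13.48
tcp_pos: [0.541, -0.1726, 0.1285]
ee_rot: [[-0.573, 0.002, 0.819], [-0.819, -0.001, -0.573], [-0.001, -1.0, 0.002]]
wrist_force: [-0.7, 0.2, 0.2]
gripper_width: 0.694
```

```bash
python3 d.py .5403 -.1726 .072 54.8
python3 - <<'E'
from h import *
a=capture('top');b=capture('side')
c=lambda i,u,v:cv2.resize(i[v:v+100,u:u+80,::-1].copy(),(400,500),interpolation=cv2.INTER_CUBIC)
cv2.imwrite('pics/m6.png',np.hstack([c(a,310,150),c(b,245,75)]))
E
```

```text
t 13.47 p [ 0.541  -0.1726  0.1285] w 60.4 F [-0.7  0.2  0.2] j [ -1.3  21.4 -15.3   0.  -53.2  56.3]
R [[-0.573, 0.002, 0.819], [-0.819, -0.001, -0.573], [-0.001, -1.0, 0.002]]
jaw 55.01
tool shift mm [ 0.5 56.5 -0.7]
level turn deg [-0.13 -0.   -0.05]
turn about tool y 0.21
```

View pics/m6.png

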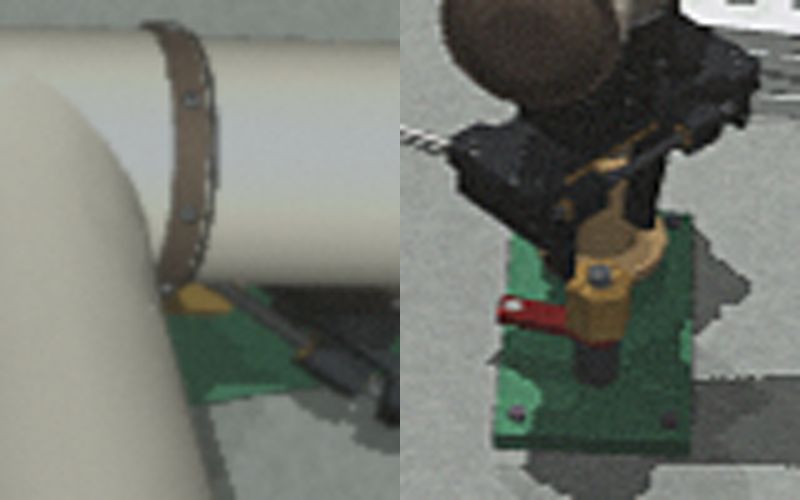

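The fingers straddle the nut and nothing is touching. Descending and gripping.

>>> {"method": "jog_arm", "body": {
  "series": [
    [[0.0004, 0.015, -0.0006], [0, 0, 0], 0.06],
    [[0, 0.015, 0], [0, 0, 0], 0.06],
    [[0, 0.015, 0], [0, 0, 0], 0.06],
    [[0, 0.01, 0], [0, 0, 0], 0.055],
    [[0, 0, 0], [0, 0, 0], 0.05],
    [[0, 0, 0], [0, 0, 0], 0.044],
    [[0, 0, 0], [0, 0, 0], 0.03],
    [[0, 0, 0], [0, 0, 0], 0.03],
    [[0, 0, 0], [0, 0, 0], 0.03]
  ]
}}

```text
time_s: 14.7
tcp_pos: [0.5386, -0.1734, 0.0727]
ee_rot: [[-0.574, -0.001, 0.819], [-0.819, -0.001, -0.574], [0.002, -1.0, -0.0]]
wrist_force: [-2.0, -4.8, 1.4]
gripper_width: 0.431
```

```bash
python3 d.py .5403 -.1726 .072 158.65
```

```text
t 14.7 p [ 0.5386 -0.1734  0.0727] w 37.5 F [-2.  -4.8  1.4] j [ -1.4  25.1 -18.9   0.1 -46.   56.3]
R [[-0.574, -0.001, 0.819], [-0.819, -0.001, -0.574], [0.002, -1.0, -0.0]]
jaw 54.95
tool shift mm [-1.6  0.7  1. ]
level turn deg [0.02 0.   0.09]
turn about tool y 76.3
```

The width of 37.5 mm confirms the grip is on the flats. Turning clockwise.

>>> {"method": "jog_arm", "body": {
  "series": [
    [[0.0008, 0, 0.0008], [0, 4, 0], 0.03],
    [[0, 0, 0], [0, 7, 0], 0.03],
    [[0, 0, 0], [0, 7, 0], 0.03],
    [[0, 0, 0], [0, 7, 0], 0.03],
    [[0, 0, 0], [0, 0, 0], 0.03]
  ]
}}

```text
time_s: 15.32
tcp_pos: [0.5393, -0.1728, 0.0727]
ee_rot: [[-0.866, -0.0, 0.5], [-0.5, 0.001, -0.866], [-0.0, -1.0, -0.001]]
wrist_force: [-2.4, 3.7, 4.1]
gripper_width: 0.432
```

```bash
python3 d.py .5394 -.1739 .072 158.65; python3 -c "
from h import *
print(np.round(sense()['moment'],2))"
```

```text
t 15.32 p [ 0.5393 -0.1728  0.0727] w 37.6 F [-2.4  3.7  4.1] j [ -1.4  25.1 -18.8  -0.1 -46.1  31.5]
R [[-0.866, -0.0, 0.5], [-0.5, 0.001, -0.866], [-0.0, -1.0, -0.001]]
jaw 30.01
tool shift mm [0.4 0.7 1. ]
level turn deg [ 0.04  0.   -0.01]
turn about tool y 51.36
[ 1.03  0.85 -0.08]
```

Forces are small. Continuing to near the stop.

>>> {"method": "jog_arm", "body": {
  "series": [
    [[0, 0, 0.0005], [0, 8, 0], 0.03],
    [[0, 0, 0], [0, 8, 0], 0.03],
    [[0, 0, 0], [0, 8, 0], 0.03],
    [[0, 0, 0], [0, 8, 0], 0.03],
    [[0, 0, 0], [0, 7, 0], 0.03],
    [[0, 0, 0], [0, 5, 0], 0.03],
    [[0, 0, 0], [0, 0, 0], 0.03]
  ]
}}

```text
time_s: 16.2
tcp_pos: [0.5409, -0.1726, 0.0727]
ee_rot: [[-0.97, 0.002, -0.241], [0.241, 0.001, -0.97], [-0.002, -1.0, -0.002]]
wrist_force: [0.8, 5.7, 3.3]
gripper_width: 0.435
```

```bash
python3 d.py .5394 -.1739 .072 158.65; python3 -c "
from h import *
print(np.round(sense()['moment'],2))"
```

```text
t 16.2 p [ 0.5409 -0.1726  0.0727] w 37.9 F [0.8 5.7 3.3] j [ -1.4  25.2 -18.7  -0.1 -46.  -12.5]
R [[-0.97, 0.002, -0.241], [0.241, 0.001, -0.97], [-0.002, -1.0, -0.002]]
jaw 166.05
tool shift mm [1.1 0.7 1.6]
level turn deg [ 0.11 -0.   -0.11]
turn about tool y 7.4
[ 1.86  0.15 -0.05]
```

>>> {"method": "jog_arm", "body": {
  "series": [
    [[0, 0, 0], [0, 3, 0], 0.03],
    [[0, 0, 0], [0, 3, 0], 0.03],
    [[0, 0, 0], [0, 2, 0], 0.03],
    [[0, 0, 0], [0, 0, 0], 0.03]
  ]
}}

```text
time_s: 16.7
tcp_pos: [0.5411, -0.1727, 0.0727]
ee_rot: [[-0.929, 0.003, -0.371], [0.371, 0.001, -0.929], [-0.002, -1.0, -0.002]]
wrist_force: [1.0, 5.6, 1.9]
gripper_width: 0.435
```

```bash
python3 d.py .5394 -.1739 .072 158.65; python3 -c "
from h import *
print(np.round(sense()['moment'],2))"
```

```text
t 16.7 p [ 0.5411 -0.1727  0.0727] w 37.9 F [1.  5.6 1.9] j [ -1.4  25.2 -18.7  -0.1 -46.  -20.3]
R [[-0.929, 0.003, -0.371], [0.371, 0.001, -0.929], [-0.002, -1.0, -0.002]]
jaw 158.23
tool shift mm [1.2 0.7 1.7]
level turn deg [ 0.09 -0.   -0.13]
turn about tool y -0.42
[1.75 0.02 0.5 ]
```

>>> {"method": "jog_arm", "body": {
  "series": [
    [[0, 0, 0], [0, 1.5, 0], 0.03],
    [[0, 0, 0], [0, 0, 0], 0.03]
  ]
}}

```text
time_s: 16.95
tcp_pos: [0.5411, -0.1731, 0.0728]
ee_rot: [[-0.919, 0.003, -0.394], [0.394, -0.0, -0.919], [-0.002, -1.0, -0.001]]
wrist_force: [-0.4, 5.3, 3.2]
gripper_width: 0.437
```

```bash
python3 d.py .5394 -.1739 .072 158.65; python3 -c "
from h import *
print(np.round(sense()['moment'],2))"
```

```text
t 16.95 p [ 0.5411 -0.1731  0.0728] w 38.0 F [-0.4  5.3  3.2] j [ -1.4  25.2 -18.7  -0.  -45.9 -21.8]
R [[-0.919, 0.003, -0.394], [0.394, -0.0, -0.919], [-0.002, -1.0, -0.001]]
jaw 156.77
tool shift mm [1.2 0.8 1.4]
level turn deg [ 0.06 -0.   -0.14]
turn about tool y -1.88
[ 1.76 -0.15  1.19]
```

The moment climbed to 1.2 N m with no further motion possible, so the nut is at its stop. Releasing, lifting and moving aside.

>>> {"method": "jog_arm", "body": {
  "series": [
    [[0, 0, 0], [0, 0, 0], 0.045],
    [[0, 0, 0], [0, 0, 0], 0.055],
    [[0, 0, 0], [0, 0, 0], 0.06],
    [[0, -0.015, 0], [0, 0, 0], 0.06],
    [[0, -0.035, 0], [0, 0, 0], 0.06],
    [[0, -0.045, 0], [0, 0, 0], 0.06],
    [[0, -0.045, 0], [0, 0, 0], 0.06],
    [[0, 0, -0.06], [0, 0, 0], 0.06],
    [[0, 0, -0.06], [0, 0, 0], 0.06],
    [[0, 0, -0.06], [0, 0, 0], 0.06]
  ]
}}

```text
time_s: 18.2
tcp_pos: [0.6124, -0.0076, 0.2139]
ee_rot: [[-0.916, 0.002, -0.4], [0.4, 0.0, -0.916], [-0.002, -1.0, -0.001]]
wrist_force: [0.7, 0.3, 0.2]
gripper_width: 0.691
```

>>> {"method": "jog_arm", "body": {
  "series": [
    [[0, 0, -0.06], [0, 0, 0], 0.06],
    [[0, 0, -0.06], [0, 0, 0], 0.06],
    [[0, 0, 0], [0, 0, 0], 0.06],
    [[0, 0, 0], [0, 0, 0], 0.06]
  ]
}}

```text
time_s: 18.7
tcp_pos: [0.6595, 0.1009, 0.2126]
ee_rot: [[-0.917, 0.0, -0.399], [0.399, -0.0, -0.917], [-0.0, -1.0, 0.0]]
wrist_force: [-0.2, -0.7, 0.6]
gripper_width: 0.691
```

```bash
python3 d.py
python3 - <<'E'
from ov import *
a=capture('top')[:,:,::-1].copy();b=capture('side')[:,:,::-1].copy()
cv2.imwrite('pics/raw_top7.png',a);cv2.imwrite('pics/raw_side7.png',b)
x,y=.556,-.2764
C=[(x,y,.038,.045),(x,y,.05,.045),(x,y,.128,.026)]
f=cv2.resize(a[100:300,100:420],(640,400))
m=np.hstack([ov(a,'top',C,(365,205),6,66,50),ov(b,'side',C,(284,130),6,66,50)])
cv2.imwrite('pics/m7.png',cv2.resize(np.vstack([m,cv2.resize(np.hstack([a[140:270,130:300],b[190:320,180:350]]),(792,296))]),None,fx=1,fy=1))
E
```

```text
t 18.7 p [0.6595 0.1009 0.2126] w 60.1 F [-0.2 -0.7  0.6] j [ 22.6  26.5   6.1   0.  -69.6 -46.1]
R [[-0.917, 0.0, -0.399], [0.399, -0.0, -0.917], [-0.0, -1.0, 0.0]]
jaw 156.46
level turn deg [-0.01 -0.   -0.01]
```

View pics/m7.png

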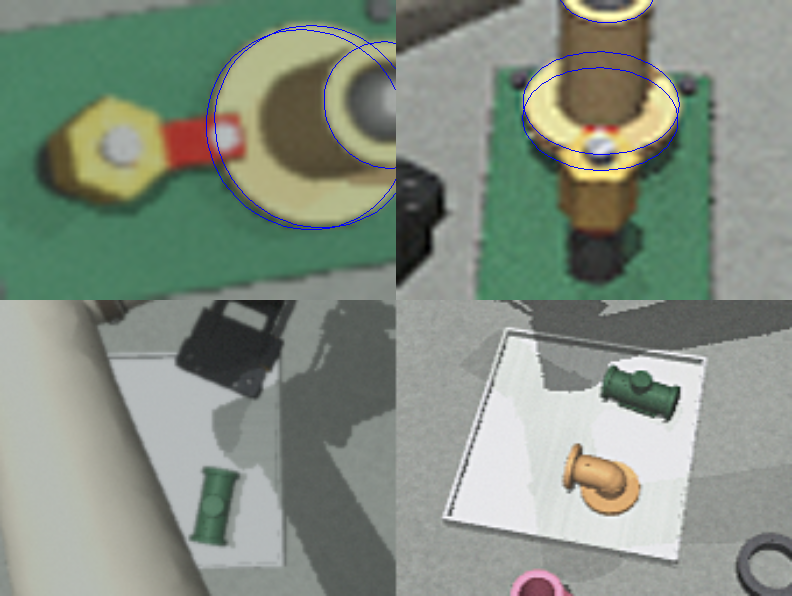

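The red finger overlaps the flange edge (top view, dot at about (228,135)). The sleeve matches its fully-home outline, and the elbow and valve haven't moved. I'll check the finger angle numerically, then hand in.

Run:
```python
from h import *
u,v=(228.5)/6-.5+332,(135.5)/6-.5+180
us,vs=(121.5)/6-.5+332,(145.5)/6-.5+180
q=ray('top',u,v,.064)[:2]; n=ray('top',us,vs,.107)[:2]
d=q-n; a=np.degrees(np.arctan2(d[1],d[0])); print(q,n,np.hypot(*d),'clamp deg',8.65-a)
i=cv2.imread('pics/raw_side.png').astype(int);j=cv2.imread('pics/raw_side7.png').astype(int)
for nm,lo,hi in(('elbow',None,None),):
    for k in(i,j):
        b,g,r=k[...,0],k[...,1],k[...,2]
        m=(r>b+70)&(r>g+25); m[:240]=0;m[300:]=0;m[:,:245]=0;m[:,310:]=0
        w=(g>r+15)&(g>b+5);w[:205]=0;w[250:]=0;w[:,:262]=0;w[:,310:]=0
        print([np.argwhere(t).mean(0).round(1).tolist() for t in(m,w)])
```

```text
[ 0.5501997  -0.23246038] [ 0.54122028 -0.17300676] 0.0601278961152852 clamp deg 90.06139170982874
[[269.4, 269.0], [228.8, 284.4]]
[[269.4, 268.8], [229.0, 284.2]]
```

The clamp is at 90.1°, at its stop, and the elbow and valve are in the same place to within 0.2 px.

```bash
python3 -c "
from station import *
print(finish_job())"
```

```text
the job is handed in; nothing more can be done
None
```

The sleeve is seated flange down on the shaft's shoulder, the clamp nut is turned to its stop, and the job is handed in at about 19 s of the 53 s allowed.

- **Sleeve:** I gripped it by the barrel and lowered it over the shaft with no contact force on the way down. It touched the shoulder at the predicted height, with the force rising to about 5 N. I released it there and did not drop it. The final pictures match the fully-home outline.
- **Clamp nut:** the finger was parked about 14° further clockwise than the nominal zero, so I gripped the flats to suit. I turned it clockwise until the moment rose to about 1.2 N m. The last picture measures the finger at 90.1°, lying over the flange.
- **Other patterns:** the elbow and valve moved no more than 0.2 px in the side view, which is within measuring error. I never went near the pink look-alike.
- **Disagreements:** one early reading of the sleeve's barrel top was about 7 mm off. I rejected it after overlaying the sleeve model on both camera views. The nut's centre came out 1–2 mm differently between the camera fit and the grip, with side loads of only about 6 N. No check failed.

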